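Tip a kit carton onto its side in its storage tray

TASK

Put the kit carton away on its side in the low metal tray, so that the tray's back plate keeps its lid shut. Slide the carton upright along the bench until its base is square against the tray's front edge, tip it over that edge onto the tray by pushing high on its face, then push it along the tray until its lid is fully home against the back plate and press it there firmly for a moment with about 10 N. The carton dents: never push on it with more than 18 N, and leave the bottle, dropper bottle and dish where they stand.

Things in the scene. Friction and masses are not known exactly. Their poses are not given: they have to be found in the camera images.
- carton_mid (a point): Centre of the closed kit carton: 160 mm along its x, 204 along y, 132 high along z, 0.3 to 0.6 kg, too wide to grasp. It starts upright with the tuck-in lid on top (+z), its +x face towards the tray, 30 to 80 mm short of it, turned up to 0.12 rad. Push on its -x face; tipped rightly, its +x face lies on the tray and its lid faces the back plate. Lying, its top is 170 mm up; pushed high it rocks.
- carton: The same carton; origin at the centre of its underside. Friction is 0.5 to 0.75: it slides at 2 to 4 N and tips at 3 to 5 N. As it tips about its front foot the pushed face rises about 90 mm while leaning away: a pusher that rises less than the face drags it down by friction and it jams, the force shooting up. It may lean stably at 0.9 rad and falls over past about 1.05 rad.
- tray: Fixed aluminium tray: a flat deck 10 mm thick, 170 mm deep, 260 mm wide, with an upright plate near its far end. Origin on the bench surface at the middle of the deck's front edge; +x points from the front edge to the back plate, z up. The 10 mm high front edge is the stop for the carton's base; once tipped, it lies with its base 10 to 35 mm short of the front edge.
- back_plate: Fixed upright plate of the tray, 5 mm thick, 260 mm wide, 110 mm high above the deck. Origin at the foot of the middle of its front face (the face the lid must meet), 150 mm along the tray's x from the front edge and 10 mm above the bench; axes as the tray's.
- bottle: Bystander: white plastic bottle with screw cap, 54 mm across, 100 mm high, standing behind the back plate. Origin at the centre of its underside.
- dropper: Bystander: small dropper bottle, 26 mm across, 70 mm high, standing beside the carton's start, on the side away from the robot. Origin at the centre of its underside.
- dish: Bystander: closed petri dish, 59 mm across, 13 mm high, lying beside the carton's start, on the robot's side. Origin at the centre of its underside.

How it is judged:
By the outcome, as a careful person would: the job done as asked, in the order asked, and still so for the second after the job is handed in, with the robot touching nothing.
It also fails if it takes over 72 s, if anything falls off the work surface, if the arm or the gripper's body presses on something with over 40 N, if the wrist force passes 120 N, or if a joint passes its speed limit or range.

ROBOT

A 7-joint arm with a two-finger parallel gripper is mounted at the origin on a cart in front of the work surface, level with it; the furniture and walls round the work are solid. World frame = base frame: x ahead of the robot, y to its left, z up, the work surface at z = 0. Lengths are in mm, angles in rad, forces in N, time in s.
With the tool pointing down it reaches from about 400 to 900 mm from the base axis. Payload 5.5 kg.
Tool frame: the origin (TCP) lies at the very end of the fingers, on their centre line; the grasp point (between the pads) lies 19 mm behind it (r.grip_point_offset is the distance from the TCP to the grasp point, in mm); x points along the fingers, y is the direction in which the jaws open and shut, and the axes are right-handed (so a half turn about x gives the same grasp; the last joint's range is limited). The gripper opens to 85 mm and grips with 20 to 120 N. Pads are 22 mm wide; open, the fingers measure 114 mm over their backs; the gripper's body (76 mm by 85 mm) begins 54 mm behind the grasp point. The pads swing forward as they close: fully open they stand 13 mm farther back than shut.
Start: joints at [-0.837, 0.501, -0.427, 1.55, 0.221, 1.138, -0.21], TCP at [294.804, 579.302, 231.31] pointing down, gripper open.
Joint ranges: [-2.88, 2.88], [-0.31, 2.03], [-1.54, 1.56], [0.2, 2.42], [-1.41, 4.55], [0.19, 2.02], [-2.57, 2.57]. Speed limits (rad/s): [2.57, 2.57, 3.14, 3.14, 3.14, 3.14, 3.14].

INTERFACE

Orientations are given as a rotation vector (axis times angle).
In Python, from bench import r gives the robot as it stands.
- The arm moves only by the tool send_rows, never from a script. Its arguments are lists of equal length, an entry for each row: "dr": the turn, a rotation vector about the tool's x, y, z in units of 8 degrees (1.0 is 8 degrees), a list of three; "offset": the shift along the tool's x, y, z in mm, a list of three; "fingers": the closure, from 0 (fully open) to 1 (shut). In form: {"dr": [[ax, ay, az], ...], "offset": [[x, y, z], ...], "fingers": [fingers, ...]}. A call has 1 to 12 rows; each row shifts and turns the commanded pose from where the row before left it, along the tool's axes as they then stand; what a row does not reach is not made up. A row lasts 1/8 s, in which the tool goes at most 62.5 mm and 10.7 degrees, less where a joint would pass 70% of its speed; a pose out of reach is approached as far as the arm can. A call with a gripper value outside its range is refused whole. The fingers move at their own pace and stop on an object; "grip_force" is the grip in N (left out, the last holds). Time passes only in rows, so rows that do not move let the fingers close. It gives the time, the measured TCP pose, the force and the opening at its end, in the units of the state.
- r.observe(): the state, without advancing time (a new reading comes with each control period).
- r.grab_frame(name): name is "scene" or "top" or "wrist"; returns a dict with "img" (384x512x3 uint8, red, green, blue), "vfov" (degrees; the focal length in pixels is half the picture's height over the tangent of half this angle, whatever the lens; pixels are square), "cx", "cy" (the principal point, pixels), "extrinsics" (4x4, takes a point from world to camera coordinates). Camera axes: x right, y down, z forward; pixel columns grow to the right and rows downward; lengths in mm; the calibration is good to about 2 mm. A picture is of the moment at which its call begins. There is no depth.
- r.finish_job(): hands the job in, once; it reports no verdict.
The state is a dict: "time_s": time; "qpos": joint angles; "qvel": joint speeds; "joint_efforts": joint torques, N m; "tcp_pos": TCP position; "eef_rot": TCP orientation; "force": force on the tool from outside, world axes, zero at the start; "moment": the same for the moment, N m; "gripper_width": opening from 0.0 (shut) to 1.0 (fully open).
Only numpy, scipy, OpenCV 4.12 (cv2) and the standard library are available. Lean on these libraries where they do the work, as an engineer would, in place of code of your own. Each camera call takes 0.05 s, during which the arm holds its last target.

## Working session

There is one attempt and no reset: what is moved stays moved. The work goes in short steps, Python scripts to look and compute and a tool call to move; the robot and the scene stay as the last step left them, time stands still between calls to the robot, and variables do not carry over. Pictures are saved under pics/ and viewed, and the job is handed in when it is done.

Besides the shell and the picture viewer there is one more tool, called after ">>>" by a JSON object that holds its "name" and its "arguments", one argument or row to a line. send_rows: Moves the arm, as the interface text tells. Its arguments: {"type":"object","properties":{"dr":{"type":"array","items":{"type":"array","items":{"type":"number"}}},"offset":{"type":"array","items":{"type":"array","items":{"type":"number"}}},"fingers":{"type":"array","items":{"type":"number"}},"grip_force":{"type":"number"}},"required":["dr","offset","fingers"]}

```bash
mkdir -p pics; ls; python3 - <<'E'
from bench import r
import cv2,numpy as np
o=r.observe()
for k,v in o.items(): print(k,np.round(v,3))
for n in ["scene","top","wrist"]:
    f=r.grab_frame(n); cv2.imwrite(f"pics/a_{n}.png",f["img"][:,:,::-1])
    print(n,f["vfov"],f["cx"],f["cy"],np.round(f["extrinsics"],3).tolist())
E
```

```text
pics
time_s 0.0
qpos [-0.837  0.502 -0.427  1.551  0.221  1.138 -0.21 ]
qvel [-0.002  0.     0.002 -0.001  0.     0.001  0.   ]
joint_efforts [ 1.0000e-03 -5.6953e+01 -5.8150e+00 -2.8093e+01  1.1000e-02  1.2000e-02
 -0.0000e+00]
tcp_pos [294.567 578.641 230.265]
eef_rot [ 0.368  1.54  -0.371]
force [-0.316  0.556  0.553]
moment [ 0.041 -0.013 -0.001]
gripper_width 1.002
scene 55.37638394890555 257.93250086185344 193.23238776054862 [[-0.176, 0.984, -0.024, 36.978], [0.537, 0.076, -0.84, -262.344], [-0.825, -0.161, -0.542, 1358.349], [0.0, 0.0, 0.0, 1.0]]
top 52.85013110463009 258.4181713052843 193.14310780302253 [[-0.028, -0.999, 0.03, 40.828], [-0.985, 0.023, -0.172, 582.29], [0.171, -0.034, -0.985, 828.252], [0.0, 0.0, 0.0, 1.0]]
wrist 66.64003266670487 254.62424502068222 190.4210375443624 [[0.453, 0.891, -0.003, -647.172], [0.857, -0.435, 0.278, -36.894], [0.246, -0.128, -0.961, 379.521], [0.0, 0.0, 0.0, 1.0]]
```

View pics/a_scene.png

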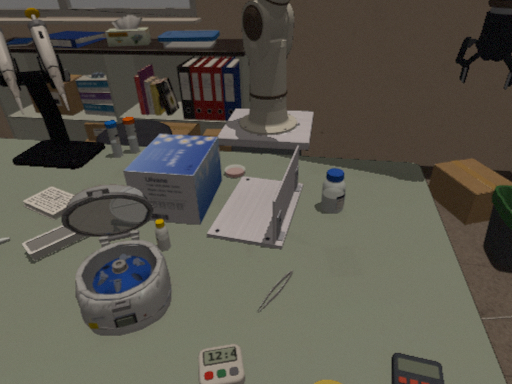

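View pics/a_top.png

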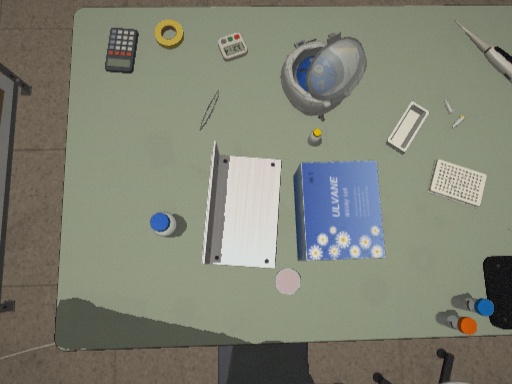

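View pics/a_wrist.png

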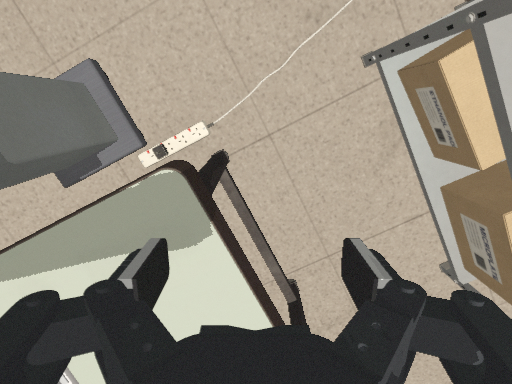

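The scene and top views show the carton, with its blue lid at about top (302-384, 160-260). The tray is to its left, with its front edge at about column 278, so the push runs along world +y. The dish is at (288,281), the dropper at (316,137) and the bottle at (163,224). Next I'll measure.

```bash
cat > h.py <<'E'
from bench import r
import cv2,numpy as np
def cam(n):
    f=r.grab_frame(n); E=np.array(f["extrinsics"]); h=f["img"].shape[0]
    fl=h/2/np.tan(np.radians(f["vfov"])/2)
    return f["img"],E,fl,f["cx"],f["cy"]
def cast(c,px,z):
    _,E,fl,cx,cy=c
    px=np.atleast_2d(px).astype(float)
    d=np.c_[(px[:,0]-cx)/fl,(px[:,1]-cy)/fl,np.ones(len(px))]@E[:3,:3]
    o=-E[:3,:3].T@E[:3,3]
    return o+d*((z-o[2])/d[:,2])[:,None]
def proj(c,P):
    _,E,fl,cx,cy=c
    q=np.atleast_2d(P)@E[:3,:3].T+E[:3,3]
    return np.c_[cx+fl*q[:,0]/q[:,2],cy+fl*q[:,1]/q[:,2]]
E
python3 - <<'E'
from h import *
c=cam("top"); img=c[0]
hsv=cv2.cvtColor(img,cv2.COLOR_RGB2HSV)
crop=cv2.resize(img[140:290,190:400],None,fx=3.7,fy=3.7,interpolation=cv2.INTER_CUBIC)
cv2.imwrite("pics/b_top.png",crop[:,:,::-1])
def quad(m,name,z):
    m=cv2.morphologyEx(m.astype(np.uint8),cv2.MORPH_CLOSE,np.ones((9,9)))
    k=max(cv2.findContours(m,cv2.RETR_EXTERNAL,cv2.CHAIN_APPROX_NONE)[0],key=cv2.contourArea)
    q=cv2.approxPolyDP(cv2.convexHull(k),4,True)[:,0]
    print(name,cv2.contourArea(k),q.tolist()); print(np.round(cast(c,q,z),1).tolist(), cv2.minAreaRect(k))
roi=np.zeros(img.shape[:2],bool); roi[145:275,285:395]=1
quad(roi&(hsv[...,0]>100)&(hsv[...,0]<125)&(hsv[...,1]>110),"carton",132)
roi[:]=0; roi[135:280,195:290]=1
quad(roi&(hsv[...,1]<25)&(hsv[...,2]>140),"tray",10)
E
```

```text
carton 4433.0 [[346, 164], [355, 238], [349, 256], [298, 257], [295, 175], [302, 163]]
[[626.7, -156.8, 132.0], [471.9, -164.8, 132.0], [436.3, -150.0, 132.0], [437.2, -46.9, 132.0], [605.4, -48.4, 132.0], [630.8, -64.2, 132.0]] ((324.2776184082031, 210.2748565673828), (96.76081085205078, 58.4454231262207), 86.98721313476562)
tray 5994.0 [[214, 141], [280, 159], [274, 268], [201, 263]]
[[720.8, 128.7, 10.0], [672.6, -30.0, 10.0], [414.4, -6.4, 10.0], [430.4, 160.9, 10.0]] ((241.99411010742188, 205.0764617919922), (73.47525024414062, 123.63475799560547), 4.39870548248291)
```

View pics/b_top.png

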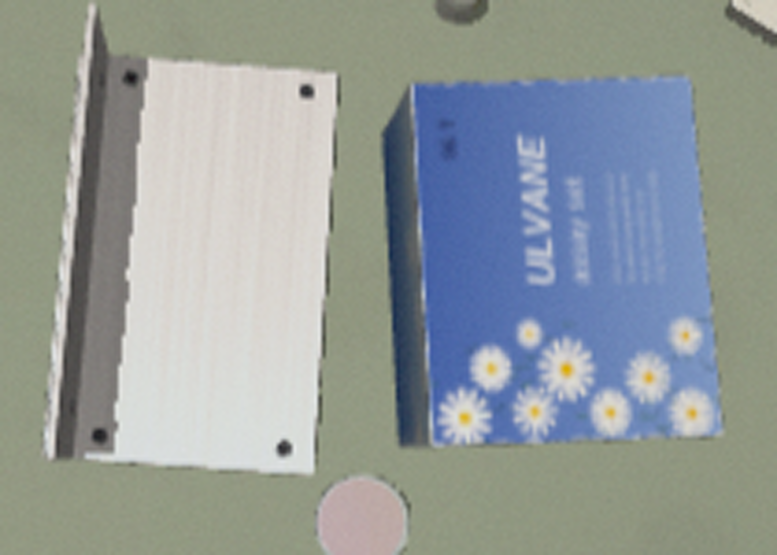

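```bash
python3 - <<'E'
from h import *
c=cam("top")
k=lambda p:(np.array(p)-1.3)/3.7+np.array([190,140])
T=cast(c,k([[413,85],[690,77],[722,435],[433,446]]),132)[:,:2]; print("top",T.round(1), T.mean(0))
print("base front",cast(c,k([[384,132],[402,446]]),0).round(1))
F=cast(c,k([[338,73],[315,473]]),10)[:,:2]; print("tray",F.round(1),F.mean(0))
for a,b in [(0,3),(1,2)]: 
    d=T[a]-T[b]; print("carton yaw from +y normal",np.linalg.norm(d),np.arctan2(d[1],d[0]))
d=T[0]-T[1]; print(np.linalg.norm(d), np.arctan2(d[1],d[0])-np.pi/2)
d=T[3]-T[2]; print(np.linalg.norm(d), np.arctan2(d[1],d[0])-np.pi/2)
d=F[0]-F[1]; print("tray edge",np.linalg.norm(d),np.arctan2(d[1],d[0]))
print("dish",cast(c,k([[362,522],[317,522],[407,522]]),13).round(1))
print("dropper cap",cast(c,[[317,132],[315,140]],[70][0]).round(1),cast(c,[[315,140]],0).round(1))
print("bottle",cast(c,[[160,221]],100).round(1))
s=cam("scene"); print("scene carton proj of T at 132",proj(s,np.c_[T,[132]*4]).round(0).tolist())
E
```

```text
top [[ 631.6  -62.7]
 [ 633.1 -221.2]
 [ 431.8 -222.6]
 [ 430.4  -64.1]] [ 531.71314775 -142.6421223 ]
base front [[633.7 -62.1   0. ]
 [430.5 -64.7   0. ]]
tray [[671.6 -32.4]
 [415.5  -8.3]] [543.54835607 -20.34309926]
carton yaw from +y normal 201.24140875950522 0.006730093188115595
carton yaw from +y normal 201.23726170621694 0.006599150941399644
158.54778305704986 0.009110950280813102
158.52144260622157 0.009137517685658958
tray edge 257.29169064998655 -0.09402182269679872
dish [[385.  -36.   13. ]
 [385.8  -8.2  13. ]
 [384.2 -63.9  13. ]]
dropper cap [[ 718.8 -111.7   70. ]
 [ 699.8 -106.1   70. ]] [[ 721.9 -119.6    0. ]]
bottle [[519.9 235.8 100. ]]
scene carton proj of T at 132 [[192.0, 175.0], [123.0, 170.0], [159.0, 133.0], [217.0, 136.0]]
```

```bash
cat >> h.py <<'E'
from scipy.spatial.transform import Rotation as R
th=0.094
t=np.array([np.sin(th),np.cos(th),0]); s=np.array([np.cos(th),-np.sin(th),0]); F0=np.array([543.5,-20.3,0])
def Rt(alpha,sign):
    x=t*np.cos(alpha)+np.array([0,0,-np.sin(alpha)]); y=sign*s
    return R.from_matrix(np.c_[x,y,np.cross(x,y)])
def st():
    o=r.observe(); p=np.array(o["tcp_pos"]);q=R.from_rotvec(o["eef_rot"])
    d=p-F0
    print("T",round(o["time_s"],2),"tcp",p.round(1),"tray t,s,z",np.round([d@t,d@s,p[2]],1),"F",np.round(o["force"],1),"Ft",round(float(np.dot(o["force"],t)),1),"xax",q.as_matrix()[:,0].round(3),"q",np.round(o["qpos"],2))
    return p,q
E
python3 - <<'E'
from h import *
p,q=st()
print(q.as_matrix().round(3))
c=cam("wrist");E=c[1];o=-E[:3,:3].T@E[:3,3]
print("cam in tool",q.inv().apply(o-p).round(1), "cam fwd in tool",q.inv().apply(E[2,:3]).round(2))
for a in (40,45,50):
  for sg in (1,-1):
    d=q.inv()*Rt(np.radians(a),sg); print(a,sg,np.degrees(d.magnitude()).round(1),(d.as_rotvec(degrees=True)/8).round(2))
for sg in (1,-1):
    d=q.inv()*Rt(np.radians(90),sg); print(sg,(d.as_rotvec(degrees=True)/8).round(2))
E
```

```text
T 0.3 tcp [294.7 579.1 230.9] tray t,s,z [ 573.4 -303.9  230.9] F [-0.7  0.2  0.5] Ft 0.2 xax [-0.    -0.001 -1.   ] q [-0.84  0.5  -0.43  1.55  0.22  1.14 -0.21]
[[-0.     0.454  0.891]
 [-0.001  0.891 -0.454]
 [-1.    -0.001 -0.   ]]
cam in tool [-142.6   -1.4  -70.2] cam fwd in tool [ 0.96 -0.    0.28]
40 1 82.9 [7.97 5.47 3.72]
40 -1 118.8 [-12.93  -4.1    6.03]
45 1 80.4 [8.08 4.93 3.35]
45 -1 117.4 [-13.12  -3.7    5.44]
50 1 78.0 [8.18 4.38 2.98]
50 -1 116.2 [-13.3   -3.29   4.84]
1 [8.55 0.   0.  ]
-1 [-13.95  -0.     0.  ]
```

>>> {"name": "send_rows", "arguments": {
  "dr": [
    [0, 0, 0],
    [0, 0, 0],
    [0, 0, 0],
    [0, 0, 0],
    [0, 0, 0],
    [0, 0, 0],
    [0, 0, 0],
    [0, 0, 0],
    [0, 0, 0],
    [0, 0, 0]
  ],
  "offset": [
    [-60, 0, 0],
    [-60, 0, 0],
    [0, -40, 40],
    [0, -40, 40],
    [0, -40, 40],
    [0, -40, 40],
    [0, -40, 40],
    [0, -40, 40],
    [0, -40, 40],
    [0, -40, 40]
  ],
  "fingers": [0, 0, 0, 0, 0, 0, 0, 0, 0, 0]
}}

```text
time_s: 1.6
tcp_pos: [435.2, 147.2, 351.7]
eef_rot: [0.369, 1.538, -0.369]
force: [2.0, -0.3, -0.4]
gripper_width: 0.996
```

>>> {"name": "send_rows", "arguments": {
  "dr": [
    [0, 0, 0],
    [0, 0, 0],
    [0, 0, 0],
    [0, 0, 0],
    [0, 0, 0],
    [0, 0, 0],
    [0, 0, 0],
    [0, 0, 0],
    [0, 0, 0]
  ],
  "offset": [
    [0, -45, 35],
    [0, -45, 35],
    [0, -45, 35],
    [0, -45, 35],
    [0, -45, 35],
    [0, -45, 35],
    [0, -45, 35],
    [0, -45, 35],
    [0, -45, 35]
  ],
  "fingers": [0, 0, 0, 0, 0, 0, 0, 0, 0]
}}

```text
time_s: 2.72
tcp_pos: [532.3, -356.4, 351.4]
eef_rot: [0.369, 1.539, -0.368]
force: [0.8, 1.0, -0.0]
gripper_width: 0.998
```

>>> {"name": "send_rows", "arguments": {
  "dr": [
    [1.22, 0, 0],
    [1.22, 0, 0],
    [1.22, 0, 0],
    [1.22, 0, 0],
    [1.22, 0, 0],
    [1.22, 0, 0],
    [1.22, 0, 0],
    [0, 1.2, 0],
    [0, 1.2, 0],
    [0, 1.2, 0],
    [0, 1.2, 0],
    [0, 0.8, 0]
  ],
  "offset": [
    [0, 0, 0],
    [0, 0, 0],
    [0, 0, 0],
    [0, 0, 0],
    [0, 0, 0],
    [0, 0, 0],
    [0, 0, 0],
    [0, 0, 0],
    [0, 0, 0],
    [0, 0, 0],
    [0, 0, 0],
    [0, 0, 0]
  ],
  "fingers": [0, 0, 0, 0, 0, 0, 0, 0, 0, 0, 0, 0]
}}

```text
time_s: 4.22
tcp_pos: [531.1, -356.3, 350.2]
eef_rot: [1.854, 1.688, -0.768]
force: [-0.1, 0.2, 0.2]
gripper_width: 1.001
```

```bash
python3 - <<'E'
from h import *
p,q=st(); print(q.as_matrix().round(3))
cv2.imwrite("pics/c_scene.png",cam("scene")[0][:,:,::-1])
E
```

```text
T 4.22 tcp [ 531.1 -356.3  350.2] tray t,s,z [-335.6   19.2  350.2] F [-0.1  0.2  0.2] Ft 0.2 xax [ 0.066  0.705 -0.706] q [ 0.68  0.75  0.32  1.11 -0.73  1.93  0.84]
[[ 0.066  0.996 -0.067]
 [ 0.705 -0.094 -0.703]
 [-0.706 -0.001 -0.708]]
```

View pics/c_scene.png

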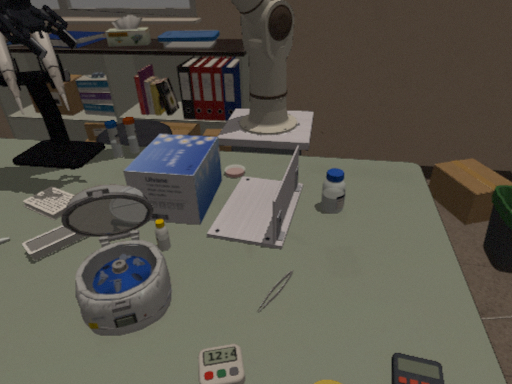

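>>> {"name": "send_rows", "arguments": {
  "dr": [
    [0, 0, 0],
    [0, 0, 0],
    [0, 0, 0],
    [0, 0, 0],
    [0, 0, 0],
    [0, 0, 0],
    [0, 0, 0]
  ],
  "offset": [
    [46, -3, 26],
    [46, -3, 26],
    [46, -3, 26],
    [46, -3, 26],
    [46, -3, 26],
    [46, -4, 26],
    [0, 0, 0]
  ],
  "fingers": [0, 0, 0, 0, 0, 0, 0]
}}

```text
time_s: 5.15
tcp_pos: [518.8, -265.9, 42.6]
eef_rot: [1.849, 1.695, -0.771]
force: [-0.2, -0.3, -0.1]
gripper_width: 1.001
```

```bash
python3 - <<'E'
from h import *
p,q=st(); print(q.as_matrix().round(3))
a=cam("scene")[0];b=cam("top")[0]
cv2.imwrite("pics/d.png",np.hstack([cv2.resize(a[60:300,60:350],(398,330)),cv2.resize(b[100:320,180:460],(398,330))])[:,:,::-1])
E
```

```text
T 5.15 tcp [ 518.8 -265.9   42.6] tray t,s,z [-246.8   -1.6   42.6] F [-0.2 -0.3 -0.1] Ft -0.3 xax [ 0.059  0.705 -0.706] q [ 0.6   0.95  0.26  1.49 -0.77  1.43  1.12]
[[ 0.059  0.996 -0.068]
 [ 0.705 -0.09  -0.703]
 [-0.706 -0.006 -0.708]]
```

View pics/d.png

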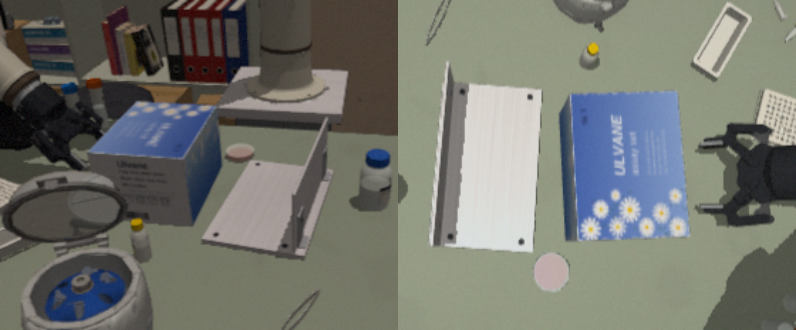

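The gripper stands behind the carton's -x face (right panel, about (715,175)), with both fingers open along the face. I'll start the slide.

>>> {"name": "send_rows", "arguments": {
  "dr": [
    [0, 0, 0],
    [0, 0, 0],
    [0, 0, 0],
    [0, 0, 0],
    [0, 0, 0],
    [0, 0, 0],
    [0, 0, 0]
  ],
  "offset": [
    [7, 0, -7],
    [7, 0, -7],
    [4, 0, -4],
    [4, 0, -4],
    [4, 0, -4],
    [4, 0, -4],
    [4, 0, -4]
  ],
  "fingers": [0, 0, 0, 0, 0, 0, 0]
}}

```text
time_s: 6.12
tcp_pos: [524.8, -222.3, 45.1]
eef_rot: [1.848, 1.685, -0.771]
force: [-1.2, -4.3, 2.0]
gripper_width: 1.001
```

>>> {"name": "send_rows", "arguments": {
  "dr": [
    [0, 0, 0],
    [0, 0, 0],
    [0, 0, 0]
  ],
  "offset": [
    [4, 0, -4],
    [4, 0, -4],
    [4, 0, -4]
  ],
  "fingers": [0, 0, 0]
}}

```text
time_s: 6.5
tcp_pos: [526.6, -204.9, 45.2]
eef_rot: [1.849, 1.685, -0.77]
force: [-1.2, -3.9, 0.8]
gripper_width: 1.005
```

```bash
python3 - <<'E'
from h import *
st()
a=cam("scene")[0];b=cam("top")[0]
cv2.imwrite("pics/e.png",np.hstack([cv2.resize(a[60:300,60:350],(398,330)),cv2.resize(b[100:320,180:460],(398,330))])[:,:,::-1])
E
```

```text
T 6.5 tcp [ 526.6 -204.9   45.2] tray t,s,z [-185.3    0.5   45.2] F [-1.2 -3.9  0.8] Ft -4.0 xax [ 0.065  0.701 -0.71 ] q [ 0.54  0.89  0.23  1.61 -0.81  1.34  1.12]
```

View pics/e.png

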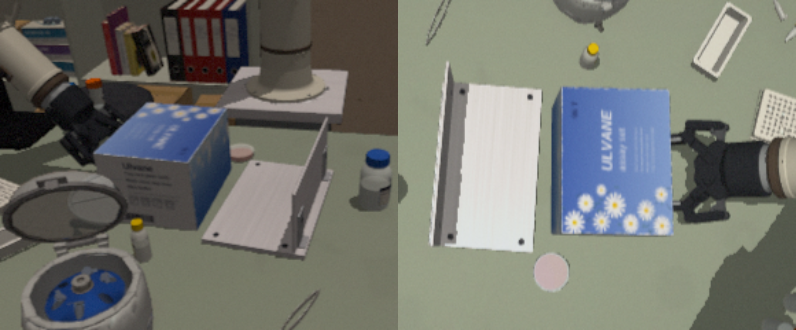

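The carton slides at 4 N and is turning square to the gripper. The dish and dropper are clear of it.

>>> {"name": "send_rows", "arguments": {
  "dr": [
    [0, 0, 0],
    [0, 0, 0]
  ],
  "offset": [
    [4, 0, -4],
    [4, 0, -4]
  ],
  "fingers": [0, 0]
}}

```text
time_s: 6.85
tcp_pos: [527.7, -193.6, 45.2]
eef_rot: [1.849, 1.685, -0.77]
force: [-1.2, -3.2, 1.5]
gripper_width: 1.002
```

>>> {"name": "send_rows", "arguments": {
  "dr": [
    [0, 0, 0]
  ],
  "offset": [
    [3, 0, -3]
  ],
  "fingers": [0]
}}

```text
time_s: 6.98
tcp_pos: [528.2, -188.9, 45.2]
eef_rot: [1.849, 1.686, -0.769]
force: [-1.4, -3.4, 0.7]
gripper_width: 1.001
```

```bash
python3 - <<'E'
from h import *
st()
c=cam("top");b=c[0]
cv2.imwrite("pics/f.png",cv2.resize(b[140:290,190:400],None,fx=3.7,fy=3.7,interpolation=cv2.INTER_CUBIC)[:,:,::-1])
E
```

```text
T 6.97 tcp [ 528.2 -188.9   45.2] tray t,s,z [-169.3    0.6   45.2] F [-1.4 -3.4  0.7] Ft -3.5 xax [ 0.065  0.702 -0.709] q [ 0.52  0.88  0.23  1.63 -0.82  1.32  1.11]
```

View pics/f.png

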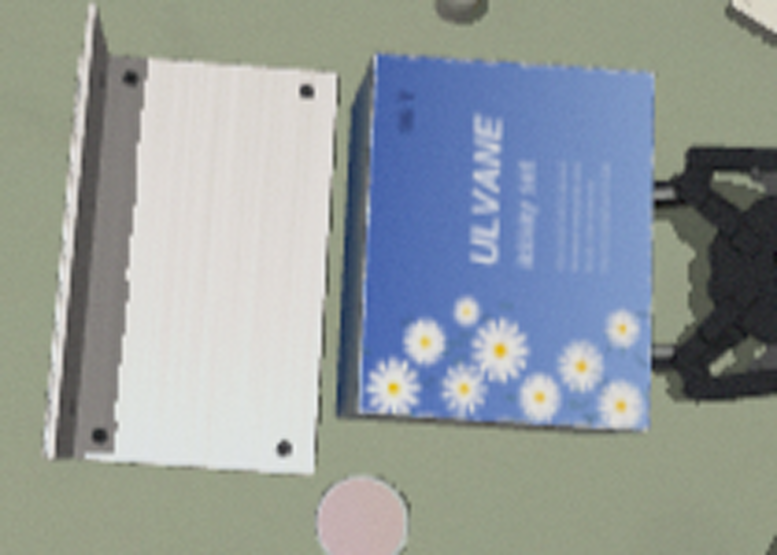

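```bash
cat >> h.py <<'E'
def ts(P):
    d=np.asarray(P)-F0[:np.asarray(P).shape[-1]] if False else np.asarray(P)-F0
    return np.c_[d@t,d@s,d[:,2]].round(1)
kk=lambda p:(np.array(p)-1.3)/3.7+np.array([190,140])
E
python3 - <<'E'
from h import *
c=cam("top")
print(ts(cast(c,kk([[376,55],[655,72],[650,430],[358,413]]),132)))
print(ts(cast(c,kk([[338,415],[350,105]]),0)))
E
```

```text
[[ -12.1  107.6  132. ]
 [-171.5  109.5  132. ]
 [-172.3  -92.1  132. ]
 [ -12.6  -93.6  132. ]]
[[-13.2 -91.7   0. ]
 [ -9.9 110.3   0. ]]
```

The carton is square to within 0.01 rad and 12 mm short, so I'll close that gap.

>>> {"name": "send_rows", "arguments": {
  "dr": [
    [0, 0, 0],
    [0, 0, 0]
  ],
  "offset": [
    [3, 0, -3],
    [3, 0, -3]
  ],
  "fingers": [0, 0]
}}

```text
time_s: 7.32
tcp_pos: [529.2, -181.4, 45.3]
eef_rot: [1.85, 1.684, -0.77]
force: [0.4, -4.6, 0.5]
gripper_width: 1.003
```

>>> {"name": "send_rows", "arguments": {
  "dr": [
    [0, 0, 0]
  ],
  "offset": [
    [1.5, 0, -1.5]
  ],
  "fingers": [0]
}}

```text
time_s: 7.45
tcp_pos: [529.4, -178.5, 45.2]
eef_rot: [1.849, 1.685, -0.769]
force: [-0.2, -4.3, 0.9]
gripper_width: 0.997
```

>>> {"name": "send_rows", "arguments": {
  "dr": [
    [0, 0, 0]
  ],
  "offset": [
    [0.8, 0, -0.8]
  ],
  "fingers": [0]
}}

```text
time_s: 7.58
tcp_pos: [529.4, -178.1, 45.2]
eef_rot: [1.849, 1.685, -0.77]
force: [0.1, -5.6, 1.1]
gripper_width: 0.998
```

```bash
python3 - <<'E'
from h import *
st()
E
```

```text
T 7.58 tcp [ 529.4 -178.1   45.2] tray t,s,z [-158.4    0.8   45.2] F [ 0.1 -5.6  1.1] Ft -5.5 xax [ 0.066  0.701 -0.71 ] q [ 0.51  0.87  0.22  1.65 -0.82  1.3   1.11]
```

>>> {"name": "send_rows", "arguments": {
  "dr": [
    [0, 0, 0]
  ],
  "offset": [
    [0.8, 0, -0.8]
  ],
  "fingers": [0]
}}

```text
time_s: 7.7
tcp_pos: [529.4, -177.9, 45.2]
eef_rot: [1.849, 1.683, -0.771]
force: [-1.4, -7.1, 2.9]
gripper_width: 0.995
```

>>> {"name": "send_rows", "arguments": {
  "dr": [
    [0, 0, 0]
  ],
  "offset": [
    [0.8, 0, -0.8]
  ],
  "fingers": [0]
}}

```text
time_s: 7.82
tcp_pos: [529.2, -177.8, 45.2]
eef_rot: [1.849, 1.682, -0.773]
force: [-1.9, -9.3, 4.2]
gripper_width: 1.001
```

```bash
python3 - <<'E'
from h import *
st()
c=cam("top");b=c[0]
cv2.imwrite("pics/g.png",cv2.resize(b[140:290,190:400],None,fx=3.7,fy=3.7,interpolation=cv2.INTER_CUBIC)[:,:,::-1])
E
```

```text
T 7.83 tcp [ 529.2 -177.8   45.2] tray t,s,z [-158.2    0.6   45.2] F [-1.9 -9.3  4.2] Ft -9.4 xax [ 0.066  0.699 -0.712] q [ 0.51  0.87  0.22  1.65 -0.82  1.3   1.11]
```

View pics/g.png

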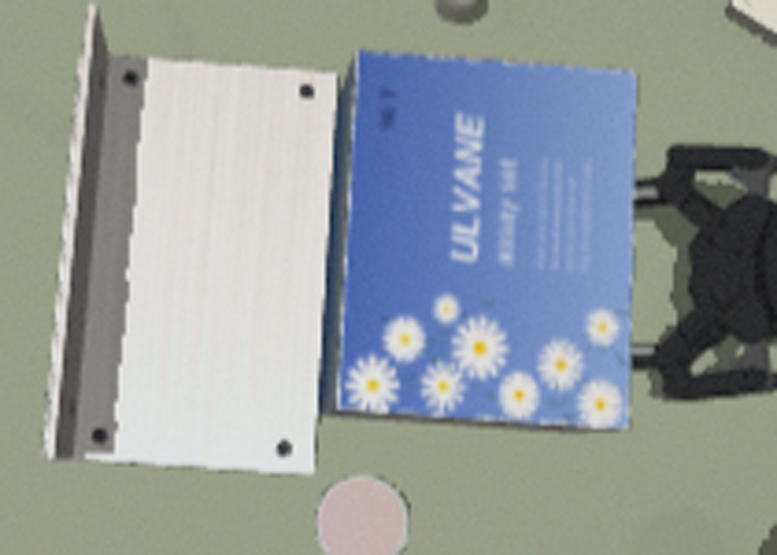

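The carton now sits flush and square against the tray's front edge in the top view. Its front base runs from (350,80) to (325,415), and pressing on it gave a 9 N reaction. I'll back off, rise and plan the tipping arc.

>>> {"name": "send_rows", "arguments": {
  "dr": [
    [0, 0, 0],
    [0, 0, 0],
    [0, 0, 0],
    [0, 0, 0]
  ],
  "offset": [
    [-13, 0, 13],
    [-19, 4, -19],
    [-18, 3, -18],
    [0, 0, 0]
  ],
  "fingers": [0, 0, 0, 0]
}}

```text
time_s: 8.38
tcp_pos: [537.1, -194.4, 101.4]
eef_rot: [1.847, 1.682, -0.765]
force: [-0.2, 0.1, -0.4]
gripper_width: 0.999
```

```bash
python3 - <<'E'
from h import *
p,q=st(); d=p-F0; cur=np.array([d@t,p[2]])
c=cam("top");b=c[0]
cv2.imwrite("pics/i.png",cv2.resize(b[140:290,190:400],None,fx=3.7,fy=3.7,interpolation=cv2.INTER_CUBIC)[:,:,::-1])
for ph in np.arange(0,1.36,0.1):
    foot=np.array([-min(10*np.tan(min(ph,1.2)),26),0]); de=11*abs(np.sin(np.pi/4-ph)); h=105+7*min(ph,1.)
    a=np.array([-160-de,h]); C=foot+[a[0]*np.cos(ph)+a[1]*np.sin(ph),-a[0]*np.sin(ph)+a[1]*np.cos(ph)]
    T=C+[9.2,-9.2]; dd=T-cur; cur=T
    print(round(ph,2),T.round(1),"d",dd.round(1),"tool x,z",np.round([.707*(dd[0]-dd[1]),-.707*(dd[0]+dd[1])],1))
E
```

```text
T 8.38 tcp [ 537.1 -194.4  101.4] tray t,s,z [-173.9   10.   101.4] F [-0.2  0.1 -0.4] Ft 0.1 xax [ 0.068  0.7   -0.711] q [ 0.51  0.8   0.24  1.61 -0.79  1.39  1.05]
0.0 [-158.6   95.8] d [15.3 -5.6] tool x,z [14.8 -6.8]
0.1 [-147.4  112.6] d [11.2 16.8] tool x,z [ -4.  -19.8]
0.2 [-134.5  128.1] d [12.9 15.4] tool x,z [ -1.8 -20. ]
0.3 [-120.   141.9] d [14.5 13.8] tool x,z [  0.4 -20. ]
0.4 [-104.2  154. ] d [15.8 12.1] tool x,z [  2.6 -19.7]
0.5 [-87.4 164.2] d [16.9 10.2] tool x,z [  4.7 -19.1]
0.6 [-69.7 172.4] d [17.7  8.2] tool x,z [  6.7 -18.3]
0.7 [-51.5 178.5] d [18.2  6.1] tool x,z [  8.5 -17.2]
0.8 [-33.3 182.7] d [18.2  4.2] tool x,z [  9.9 -15.8]
0.9 [-16.5 186.3] d [16.9  3.6] tool x,z [  9.4 -14.5]
1.0 [  0.2 187.9] d [16.6  1.6] tool x,z [ 10.6 -12.9]
1.1 [ 15.2 187.2] d [15.1 -0.7] tool x,z [ 11.2 -10.2]
1.2 [ 28.3 184.6] d [13.  -2.6] tool x,z [11.  -7.4]
1.3 [ 47.1 180.1] d [18.9 -4.5] tool x,z [ 16.5 -10.2]
```

View pics/i.png

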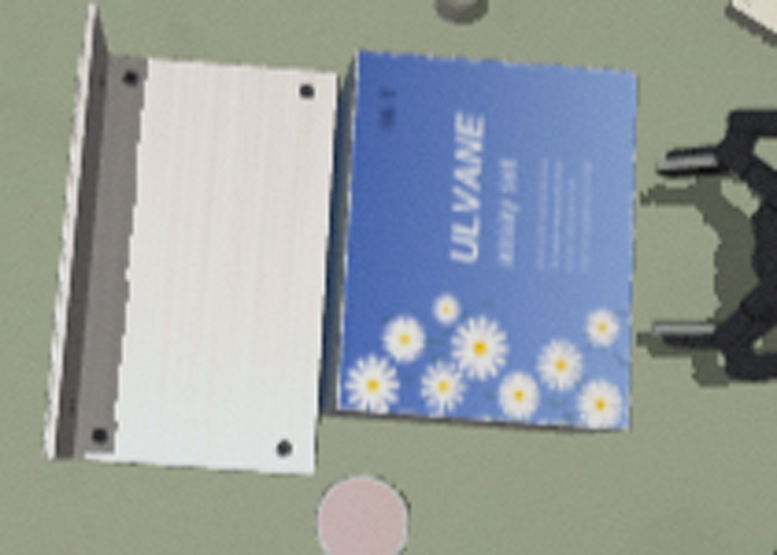

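>>> {"name": "send_rows", "arguments": {
  "dr": [
    [0, 0, 0],
    [0, 0, 0],
    [0, 0, 0],
    [0, 0, 0]
  ],
  "offset": [
    [5, 0, -3.5],
    [5, 0, -3.5],
    [3, 0, -1.5],
    [0.7, 0, -0.7]
  ],
  "fingers": [0, 0, 0, 0]
}}

```text
time_s: 8.93
tcp_pos: [536.0, -178.5, 93.9]
eef_rot: [1.849, 1.685, -0.771]
force: [-1.3, -2.7, 1.4]
gripper_width: 1.0
```

```bash
python3 - <<'E'
from h import *
st()
E
```

```text
T 8.93 tcp [ 536.  -178.5   93.9] tray t,s,z [-158.2    7.3   93.9] F [-1.3 -2.7  1.4] Ft -2.8 xax [ 0.065  0.701 -0.71 ] q [ 0.49  0.8   0.23  1.64 -0.8   1.36  1.05]
```

>>> {"name": "send_rows", "arguments": {
  "dr": [
    [0, 0, 0],
    [0, 0, 0],
    [0, 0, 0]
  ],
  "offset": [
    [-0.5, 0, -5],
    [-1, 0, -6],
    [-1, 0, -6]
  ],
  "fingers": [0, 0, 0]
}}

```text
time_s: 9.3
tcp_pos: [536.9, -168.3, 108.5]
eef_rot: [1.849, 1.685, -0.771]
force: [-2.2, -3.7, -0.2]
gripper_width: 0.997
```

```bash
python3 - <<'E'
from h import *
st()
a=cam("scene")[0]
cv2.imwrite("pics/j.png",cv2.resize(a[60:300,60:350],(580,480))[:,:,::-1])
E
```

```text
T 9.3 tcp [ 536.9 -168.3  108.5] tray t,s,z [-147.9    7.4  108.5] F [-2.2 -3.7 -0.2] Ft -3.8 xax [ 0.065  0.701 -0.71 ] q [ 0.48  0.77  0.23  1.66 -0.8   1.37  1.03]
```

View pics/j.png

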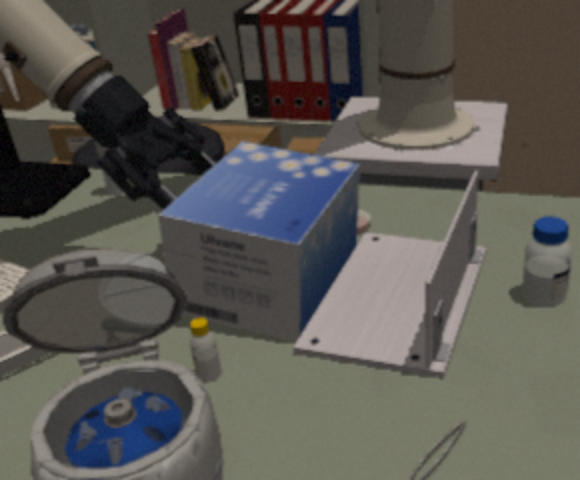

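The carton is starting to lean, with the base rear lifting and a steady force of 4 N. I'll continue along the arc.

>>> {"name": "send_rows", "arguments": {
  "dr": [
    [0, 0, 0],
    [0, 0, 0],
    [0, 0, 0]
  ],
  "offset": [
    [-0.6, 0, -6.6],
    [-0.6, 0, -6.6],
    [-0.6, 0, -6.6]
  ],
  "fingers": [0, 0, 0]
}}

```text
time_s: 9.72
tcp_pos: [538.3, -155.2, 123.8]
eef_rot: [1.849, 1.685, -0.77]
force: [-1.7, -2.9, 0.6]
gripper_width: 1.002
```

>>> {"name": "send_rows", "arguments": {
  "dr": [
    [0, 0, 0],
    [0, 0, 0],
    [0, 0, 0]
  ],
  "offset": [
    [0.2, 0, -6.6],
    [0.2, 0, -6.6],
    [0.2, 0, -6.6]
  ],
  "fingers": [0, 0, 0]
}}

```text
time_s: 10.1
tcp_pos: [539.8, -140.6, 137.6]
eef_rot: [1.849, 1.685, -0.769]
force: [-1.4, -3.4, 2.2]
gripper_width: 0.996
```

```bash
python3 - <<'E'
from h import *
st()
a=cam("scene")[0]
cv2.imwrite("pics/k.png",cv2.resize(a[60:300,60:350],(580,480))[:,:,::-1])
E
```

```text
T 10.1 tcp [ 539.8 -140.6  137.6] tray t,s,z [-120.2    7.6  137.6] F [-1.4 -3.4  2.2] Ft -3.5 xax [ 0.065  0.702 -0.71 ] q [ 0.44  0.71  0.23  1.69 -0.81  1.37  0.99]
```

View pics/k.png

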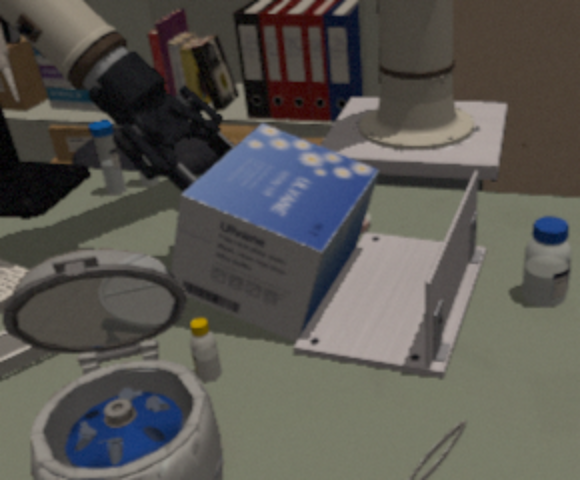

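The carton leans about 0.3 rad with its foot on the tray edge (300,335), and the force is 3.5 N.

>>> {"name": "send_rows", "arguments": {
  "dr": [
    [0, 0, 0],
    [0, 0, 0],
    [0, 0, 0]
  ],
  "offset": [
    [0.6, 0, -6.9],
    [0.6, 0, -6.9],
    [0.7, 0, -6.9]
  ],
  "fingers": [0, 0, 0]
}}

```text
time_s: 10.52
tcp_pos: [541.3, -123.9, 150.4]
eef_rot: [1.849, 1.686, -0.769]
force: [-0.1, -2.3, 1.5]
gripper_width: 1.002
```

>>> {"name": "send_rows", "arguments": {
  "dr": [
    [0, 0, 0],
    [0, 0, 0],
    [0, 0, 0]
  ],
  "offset": [
    [1.3, 0, -6.7],
    [1.3, 0, -6.7],
    [1.4, 0, -6.7]
  ],
  "fingers": [0, 0, 0]
}}

```text
time_s: 10.9
tcp_pos: [542.7, -106.8, 161.5]
eef_rot: [1.849, 1.687, -0.769]
force: [-0.3, -1.2, 0.1]
gripper_width: 1.002
```

>>> {"name": "send_rows", "arguments": {
  "dr": [
    [0, 0, 0],
    [0, 0, 0],
    [0, 0, 0]
  ],
  "offset": [
    [2.1, 0, -6.3],
    [2.1, 0, -6.3],
    [2.1, 0, -6.3]
  ],
  "fingers": [0, 0, 0]
}}

```text
time_s: 11.28
tcp_pos: [544.4, -89.4, 170.4]
eef_rot: [1.849, 1.686, -0.77]
force: [-0.1, -1.3, 0.1]
gripper_width: 0.996
```

```bash
python3 - <<'E'
from h import *
st()
a=cam("scene")[0]
cv2.imwrite("pics/l.png",cv2.resize(a[60:300,60:350],(580,480))[:,:,::-1])
E
```

```text
T 11.28 tcp [544.4 -89.4 170.4] tray t,s,z [-68.8   7.4 170.4] F [-0.1 -1.3  0.1] Ft -1.3 xax [ 0.065  0.702 -0.709] q [ 0.38  0.62  0.21  1.75 -0.82  1.34  0.92]
```

View pics/l.png

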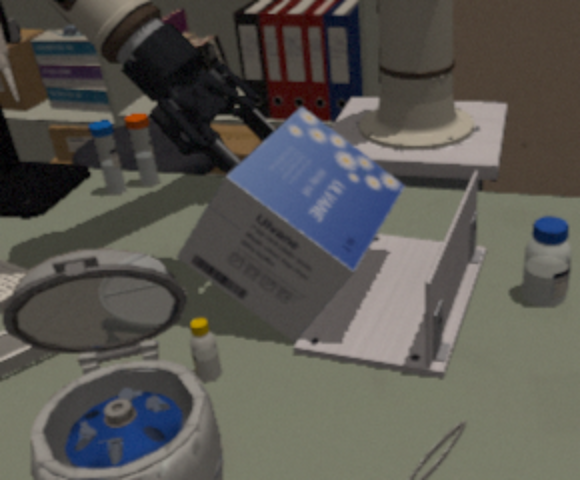

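The carton leans about 0.6 rad and the force has dropped to 1.3 N.

>>> {"name": "send_rows", "arguments": {
  "dr": [
    [0, 0, 0],
    [0, 0, 0],
    [0, 0, 0]
  ],
  "offset": [
    [2.7, 0, -6],
    [2.7, 0, -6],
    [2.7, 0, -6]
  ],
  "fingers": [0, 0, 0]
}}

```text
time_s: 11.7
tcp_pos: [546.1, -71.0, 177.4]
eef_rot: [1.849, 1.686, -0.769]
force: [-0.9, -1.0, 1.0]
gripper_width: 1.0
```

>>> {"name": "send_rows", "arguments": {
  "dr": [
    [0, 0, 0],
    [0, 0, 0],
    [0, 0, 0]
  ],
  "offset": [
    [3.2, 0, -5.4],
    [3.2, 0, -5.4],
    [3.2, 0, -5.4]
  ],
  "fingers": [0, 0, 0]
}}

```text
time_s: 12.08
tcp_pos: [547.8, -52.9, 181.9]
eef_rot: [1.849, 1.686, -0.77]
force: [-0.0, 0.1, 0.1]
gripper_width: 1.003
```

>>> {"name": "send_rows", "arguments": {
  "dr": [
    [0, 0, 0],
    [0, 0, 0],
    [0, 0, 0]
  ],
  "offset": [
    [3.3, 0, -4.8],
    [3.3, 0, -4.8],
    [3.3, 0, -4.8]
  ],
  "fingers": [0, 0, 0]
}}

```text
time_s: 12.45
tcp_pos: [549.3, -35.8, 185.0]
eef_rot: [1.849, 1.686, -0.77]
force: [0.1, -0.6, 0.5]
gripper_width: 0.996
```

```bash
python3 - <<'E'
from h import *
st()
a=cam("scene")[0]
cv2.imwrite("pics/m.png",cv2.resize(a[60:300,60:350],(580,480))[:,:,::-1])
E
```

```text
T 12.45 tcp [549.3 -35.8 185. ] tray t,s,z [-14.9   7.3 185. ] F [ 0.1 -0.6  0.5] Ft -0.6 xax [ 0.065  0.702 -0.709] q [ 0.31  0.57  0.19  1.81 -0.85  1.29  0.87]
```

View pics/m.png

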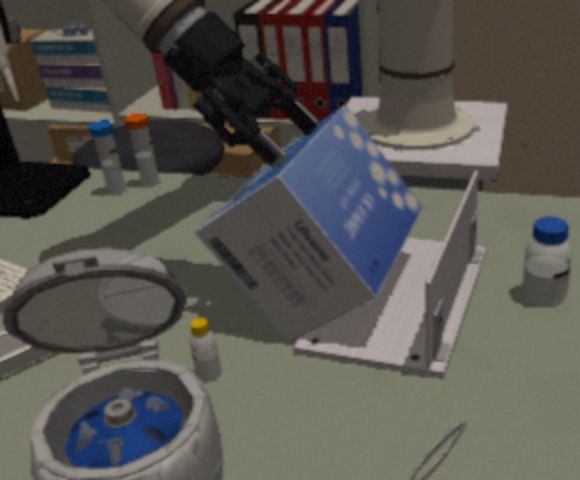

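The carton leans about 0.9 rad. I'll carry on past the balance point.

>>> {"name": "send_rows", "arguments": {
  "dr": [
    [0, 0, 0],
    [0, 0, 0],
    [0, 0, 0]
  ],
  "offset": [
    [3.6, 0, -4.2],
    [3.6, 0, -4.2],
    [3.6, 0, -4.2]
  ],
  "fingers": [0, 0, 0]
}}

```text
time_s: 12.88
tcp_pos: [551.1, -19.3, 186.6]
eef_rot: [1.849, 1.686, -0.769]
force: [-0.5, -0.0, 2.6]
gripper_width: 1.001
```

>>> {"name": "send_rows", "arguments": {
  "dr": [
    [0, 0, 0],
    [0, 0, 0],
    [0, 0, 0]
  ],
  "offset": [
    [3.8, 0, -3.4],
    [3.8, 0, -3.4],
    [3.8, 0, -3.4]
  ],
  "fingers": [0, 0, 0]
}}

```text
time_s: 13.25
tcp_pos: [552.6, -3.3, 186.8]
eef_rot: [1.85, 1.687, -0.766]
force: [-1.6, 0.4, 8.6]
gripper_width: 0.999
```

```bash
python3 - <<'E'
from h import *
st()
a=cam("scene")[0]
cv2.imwrite("pics/n.png",cv2.resize(a[60:300,60:350],(580,480))[:,:,::-1])
E
```

```text
T 13.25 tcp [552.6  -3.3 186.8] tray t,s,z [ 17.8   7.5 186.8] F [-1.6  0.4  8.6] Ft 0.2 xax [ 0.065  0.703 -0.708] q [ 0.27  0.55  0.17  1.84 -0.87  1.26  0.84]
```

View pics/n.png

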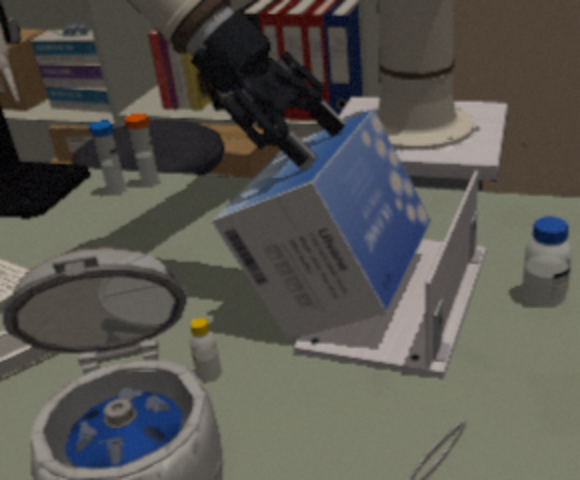

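The carton is at about 1.05 rad, but Fz has risen to 8.6 N, so the pusher has started to drag the face down. I'll raise it a little to relieve that.

>>> {"name": "send_rows", "arguments": {
  "dr": [
    [0, 0, 0],
    [0, 0, 0]
  ],
  "offset": [
    [-1.0, 0, -5],
    [0, 0, -2]
  ],
  "fingers": [0, 0]
}}

```text
time_s: 13.55
tcp_pos: [552.6, -0.3, 190.7]
eef_rot: [1.849, 1.685, -0.77]
force: [-0.3, -0.2, -0.5]
gripper_width: 1.003
```

```bash
python3 - <<'E'
from h import *
st()
a=cam("scene")[0]
cv2.imwrite("pics/o.png",cv2.resize(a[60:300,60:350],(580,480))[:,:,::-1])
E
```

```text
T 13.55 tcp [ 5.526e+02 -3.000e-01  1.907e+02] tray t,s,z [ 20.8   7.2 190.7] F [-0.3 -0.2 -0.5] Ft -0.2 xax [ 0.065  0.701 -0.71 ] q [ 0.27  0.54  0.17  1.84 -0.87  1.26  0.83]
```

View pics/o.png

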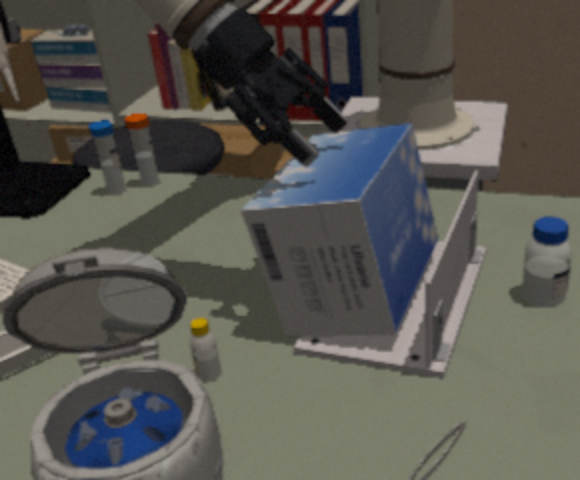

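It is falling onto the tray. I'll retreat and look.

>>> {"name": "send_rows", "arguments": {
  "dr": [
    [0, 0, 0],
    [0, 0, 0],
    [0, 0, 0],
    [0, 0, 0],
    [0, 0, 0]
  ],
  "offset": [
    [-35, 0, 0],
    [-35, 0, 0],
    [-28, 0, 28],
    [-28, 0, 28],
    [0, 0, 0]
  ],
  "fingers": [0, 0, 0, 0, 0]
}}

```text
time_s: 14.22
tcp_pos: [540.2, -132.9, 239.8]
eef_rot: [1.853, 1.679, -0.776]
force: [-0.1, -0.0, -0.1]
gripper_width: 1.005
```

```bash
python3 - <<'E'
from h import *
st()
a=cam("scene")[0];b=cam("top")[0]
cv2.imwrite("pics/p1.png",cv2.resize(a[60:300,60:350],(580,480))[:,:,::-1])
cv2.imwrite("pics/p2.png",cv2.resize(b[140:290,190:400],None,fx=3.7,fy=3.7,interpolation=cv2.INTER_CUBIC)[:,:,::-1])
E
```

```text
T 14.22 tcp [ 540.2 -132.9  239.8] tray t,s,z [-112.4    7.3  239.8] F [-0.1 -0.  -0.1] Ft -0.0 xax [ 0.068  0.699 -0.712] q [ 0.42  0.56  0.25  1.67 -0.77  1.48  0.86]
```

View pics/p1.png

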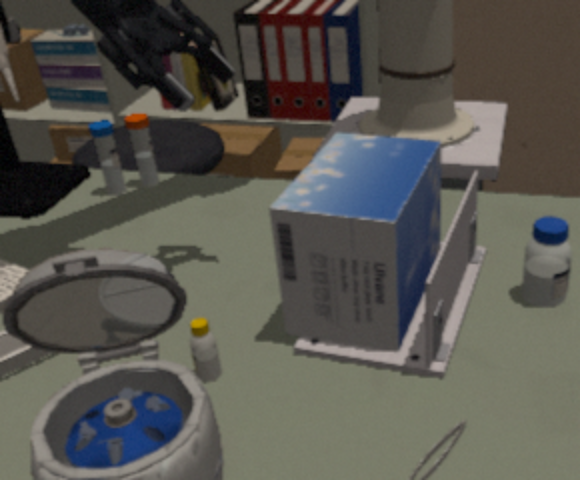

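View pics/p2.png

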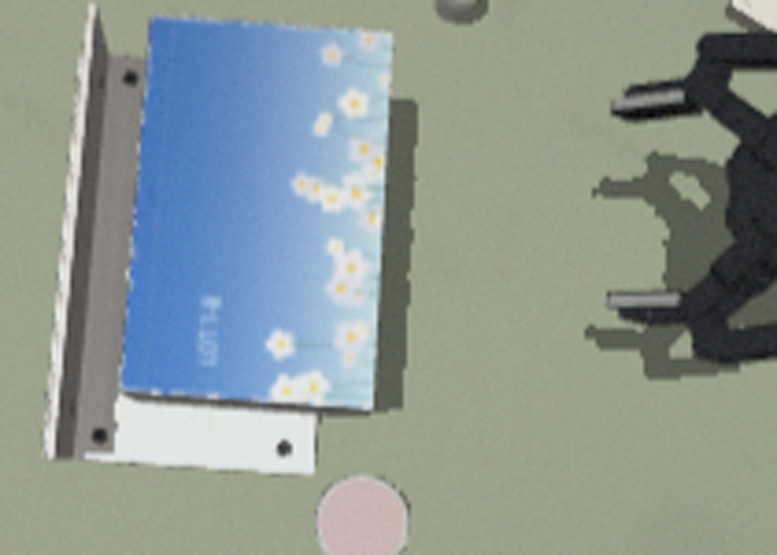

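The carton lies on its side on the tray, with the lid facing the plate (lid edge about (151,17)-(121,391), base edge (391,32)-(372,410)).

```bash
python3 - <<'E'
from h import *
c=cam("top")
print(ts(cast(c,kk([[151,17],[391,32],[372,410],[121,391]]),170)))
print("plate top front",ts(cast(c,kk([[96,4],[56,458]]),120)))
print("plate foot",ts(cast(c,kk([[75,455],[103,62]]),10)))
E
```

```text
[[114.2 108.9 170. ]
 [-15.8 110.2 170. ]
 [-16.  -92.7 170. ]
 [113.9 -91.7 170. ]]
plate top front [[ 149.6  129.4  120. ]
 [ 149.5 -128.4  120. ]]
plate foot [[ 149.5 -127.4   10. ]
 [ 153.3  124.8   10. ]]
```

>>> {"name": "send_rows", "arguments": {
  "dr": [
    [0, 0, 0],
    [0, 0, 0],
    [0, 0, 0],
    [0, 0, 0],
    [0, 0, 0]
  ],
  "offset": [
    [46, 0, 26],
    [46, 0, 26],
    [46, 0, 23],
    [46, 0, 23],
    [0, 0, 0]
  ],
  "fingers": [0, 0, 0, 0, 0]
}}

```text
time_s: 15.0
tcp_pos: [543.5, -63.7, 38.6]
eef_rot: [1.848, 1.697, -0.771]
force: [0.1, 1.0, -0.4]
gripper_width: 1.0
```

```bash
python3 - <<'E'
from h import *
st()
E
```

```text
T 15.0 tcp [543.5 -63.7  38.6] tray t,s,z [-43.2   4.1  38.6] F [ 0.1  1.  -0.4] Ft 1.0 xax [ 0.057  0.706 -0.706] q [ 0.38  0.82  0.16  1.79 -0.91  1.17  1.07]
```

>>> {"name": "send_rows", "arguments": {
  "dr": [
    [0, 0, 0],
    [0, 0, 0],
    [0, 0, 0],
    [0, 0, 0],
    [0, 0, 0],
    [0, 0, 0],
    [0, 0, 0]
  ],
  "offset": [
    [5, 1, -5],
    [5, 1, -5],
    [3, 1, -3],
    [3, 0, -3],
    [3, 0, -3],
    [3, 0, -3],
    [3, 0, -3]
  ],
  "fingers": [0, 0, 0, 0, 0, 0, 0]
}}

```text
time_s: 15.88
tcp_pos: [552.8, -34.1, 40.9]
eef_rot: [1.849, 1.684, -0.771]
force: [-0.9, -5.9, 3.1]
gripper_width: 0.996
```

>>> {"name": "send_rows", "arguments": {
  "dr": [
    [0, 0, 0],
    [0, 0, 0],
    [0, 0, 0]
  ],
  "offset": [
    [3, 0, -3],
    [3, 0, -3],
    [3, 0, -3]
  ],
  "fingers": [0, 0, 0]
}}

```text
time_s: 16.25
tcp_pos: [554.2, -22.8, 40.9]
eef_rot: [1.85, 1.682, -0.772]
force: [-1.0, -4.5, 2.3]
gripper_width: 1.0
```

```bash
python3 - <<'E'
from h import *
st()
a=cam("scene")[0];b=cam("top")[0]
cv2.imwrite("pics/q.png",np.hstack([cv2.resize(a[60:300,60:350],(398,330)),cv2.resize(b[100:320,180:460],(398,330))])[:,:,::-1])
E
```

```text
T 16.25 tcp [554.2 -22.8  40.9] tray t,s,z [-1.5 10.9 40.9] F [-1.  -4.5  2.3] Ft -4.6 xax [ 0.067  0.7   -0.711] q [ 0.33  0.79  0.13  1.83 -0.95  1.11  1.05]
```

View pics/q.png

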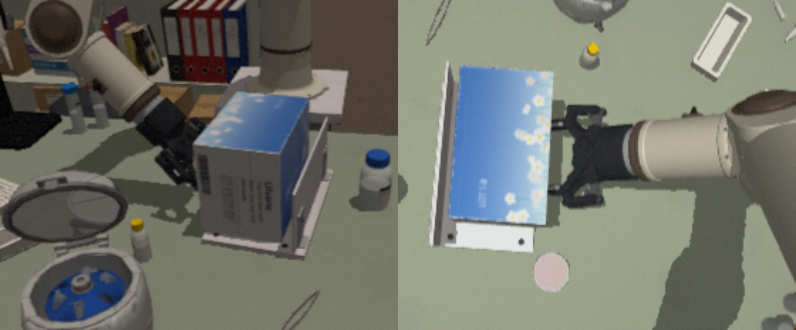

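The carton slides squarely along the deck at about 5 N, with the two fingers on its base. About 20 mm is left.

>>> {"name": "send_rows", "arguments": {
  "dr": [
    [0, 0, 0],
    [0, 0, 0],
    [0, 0, 0]
  ],
  "offset": [
    [3, 0, -3],
    [3, 0, -3],
    [3, 0, -3]
  ],
  "fingers": [0, 0, 0]
}}

```text
time_s: 16.73
tcp_pos: [555.2, -8.8, 41.0]
eef_rot: [1.849, 1.684, -0.77]
force: [-0.2, -4.8, 1.4]
gripper_width: 1.002
```

>>> {"name": "send_rows", "arguments": {
  "dr": [
    [0, 0, 0],
    [0, 0, 0]
  ],
  "offset": [
    [1.5, 0, -1.5],
    [1.5, 0, -1.5]
  ],
  "fingers": [0, 0]
}}

```text
time_s: 16.98
tcp_pos: [555.4, -3.9, 40.9]
eef_rot: [1.849, 1.686, -0.77]
force: [-0.5, -4.2, 1.7]
gripper_width: 1.001
```

>>> {"name": "send_rows", "arguments": {
  "dr": [
    [0, 0, 0]
  ],
  "offset": [
    [1, 0, -1]
  ],
  "fingers": [0]
}}

```text
time_s: 17.1
tcp_pos: [555.5, -2.4, 41.0]
eef_rot: [1.849, 1.686, -0.77]
force: [-0.3, -4.8, 2.7]
gripper_width: 0.997
```

```bash
python3 - <<'E'
from h import *
st()
E
```

```text
T 17.1 tcp [555.5  -2.4  41. ] tray t,s,z [18.9 10.2 41. ] F [-0.3 -4.8  2.7] Ft -4.8 xax [ 0.065  0.702 -0.71 ] q [ 0.31  0.79  0.12  1.84 -0.97  1.09  1.04]
```

>>> {"name": "send_rows", "arguments": {
  "dr": [
    [0, 0, 0]
  ],
  "offset": [
    [0.8, 0, -0.8]
  ],
  "fingers": [0]
}}

```text
time_s: 17.23
tcp_pos: [555.5, -1.4, 41.0]
eef_rot: [1.849, 1.686, -0.77]
force: [-0.0, -4.7, 1.6]
gripper_width: 1.003
```

>>> {"name": "send_rows", "arguments": {
  "dr": [
    [0, 0, 0]
  ],
  "offset": [
    [0.8, 0, -0.8]
  ],
  "fingers": [0]
}}

```text
time_s: 17.35
tcp_pos: [555.6, -0.8, 40.9]
eef_rot: [1.849, 1.685, -0.77]
force: [-0.8, -6.9, 3.4]
gripper_width: 0.997
```

>>> {"name": "send_rows", "arguments": {
  "dr": [
    [0, 0, 0]
  ],
  "offset": [
    [0.8, 0, -0.8]
  ],
  "fingers": [0]
}}

```text
time_s: 17.48
tcp_pos: [555.6, -0.7, 40.9]
eef_rot: [1.849, 1.684, -0.771]
force: [-3.1, -10.6, 5.0]
gripper_width: 1.001
```

Contact with the plate made. I'll hold, then add slightly.

>>> {"name": "send_rows", "arguments": {
  "dr": [
    [0, 0, 0],
    [0, 0, 0]
  ],
  "offset": [
    [0.2, 0, -0.2],
    [0, 0, 0]
  ],
  "fingers": [0, 0]
}}

```text
time_s: 17.73
tcp_pos: [555.6, -0.7, 40.9]
eef_rot: [1.849, 1.683, -0.772]
force: [-2.6, -8.9, 3.7]
gripper_width: 1.004
```

>>> {"name": "send_rows", "arguments": {
  "dr": [
    [0, 0, 0],
    [0, 0, 0],
    [0, 0, 0],
    [0, 0, 0],
    [0, 0, 0],
    [0, 0, 0]
  ],
  "offset": [
    [0, 0, 0],
    [0, 0, 0],
    [0, 0, 0],
    [0, 0, 0],
    [0, 0, 0],
    [0, 0, 0]
  ],
  "fingers": [0, 0, 0, 0, 0, 0]
}}

```text
time_s: 18.48
tcp_pos: [555.6, -0.7, 40.9]
eef_rot: [1.849, 1.683, -0.772]
force: [-1.9, -7.8, 4.2]
gripper_width: 0.998
```

```bash
python3 - <<'E'
from h import *
st()
a=cam("scene")[0];b=cam("top")[0]
cv2.imwrite("pics/s1.png",cv2.resize(a[60:300,60:350],(580,480))[:,:,::-1])
cv2.imwrite("pics/s2.png",cv2.resize(b[140:290,190:400],None,fx=3.7,fy=3.7,interpolation=cv2.INTER_CUBIC)[:,:,::-1])
E
```

```text
T 18.48 tcp [555.6  -0.7  40.9] tray t,s,z [20.6 10.2 40.9] F [-1.9 -7.8  4.2] Ft -7.9 xax [ 0.066  0.7   -0.711] q [ 0.31  0.79  0.12  1.85 -0.97  1.08  1.04]
```

View pics/s1.png

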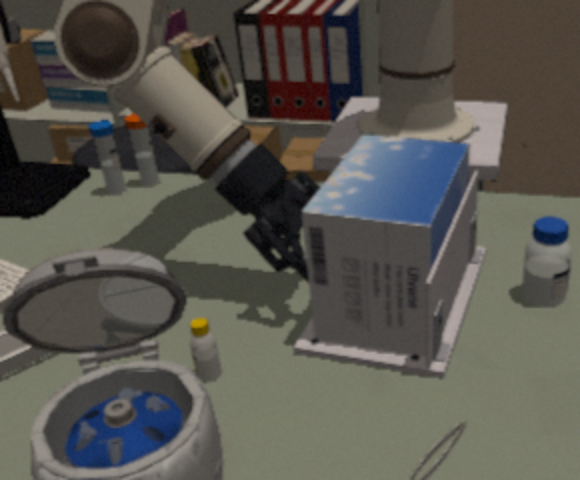

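View pics/s2.png

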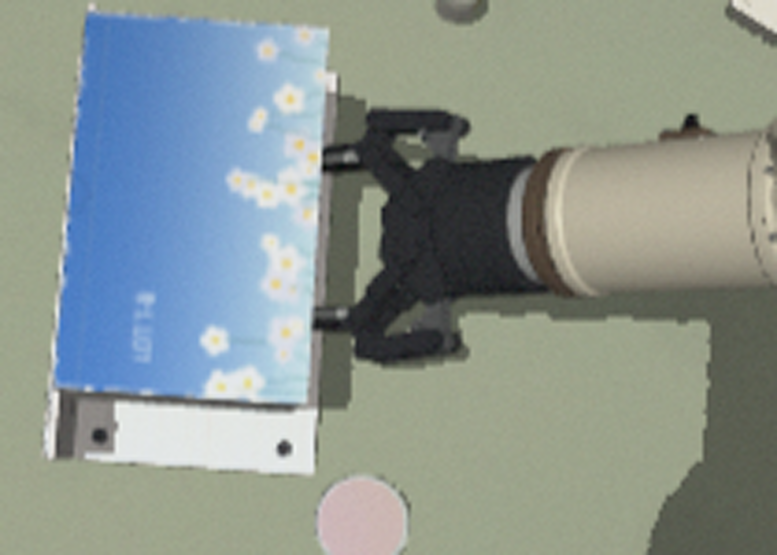

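The lid is at the plate and the force has relaxed to 8 N. I'll add a little for a firm press of about 10 N and hold it about a second.

>>> {"name": "send_rows", "arguments": {
  "dr": [
    [0, 0, 0],
    [0, 0, 0],
    [0, 0, 0]
  ],
  "offset": [
    [0.5, 0, -0.5],
    [0.4, 0, -0.4],
    [0, 0, 0]
  ],
  "fingers": [0, 0, 0]
}}

```text
time_s: 18.95
tcp_pos: [555.6, -0.7, 40.8]
eef_rot: [1.849, 1.682, -0.773]
force: [-2.8, -11.8, 7.0]
gripper_width: 1.003
```

>>> {"name": "send_rows", "arguments": {
  "dr": [
    [0, 0, 0],
    [0, 0, 0]
  ],
  "offset": [
    [0.3, 0, -0.3],
    [0, 0, 0]
  ],
  "fingers": [0, 0]
}}

```text
time_s: 19.2
tcp_pos: [555.6, -0.7, 40.8]
eef_rot: [1.849, 1.681, -0.773]
force: [-3.4, -13.0, 7.2]
gripper_width: 0.996
```

>>> {"name": "send_rows", "arguments": {
  "dr": [
    [0, 0, 0],
    [0, 0, 0],
    [0, 0, 0],
    [0, 0, 0],
    [0, 0, 0],
    [0, 0, 0]
  ],
  "offset": [
    [-0.4, 0, 0.4],
    [0, 0, 0],
    [0, 0, 0],
    [0, 0, 0],
    [0, 0, 0],
    [0, 0, 0]
  ],
  "fingers": [0, 0, 0, 0, 0, 0]
}}

```text
time_s: 19.95
tcp_pos: [555.6, -0.6, 40.8]
eef_rot: [1.849, 1.682, -0.773]
force: [-4.1, -11.6, 6.1]
gripper_width: 1.001
```

>>> {"name": "send_rows", "arguments": {
  "dr": [
    [0, 0, 0],
    [0, 0, 0],
    [0, 0, 0],
    [0, 0, 0],
    [0, 0, 0],
    [0, 0, 0],
    [0, 0, 0],
    [0, 0, 0],
    [0, 0, 0]
  ],
  "offset": [
    [-1, 0, 1],
    [-2, 0, 2],
    [-4, 0, 4],
    [-14, 0, 14],
    [-35, 0, 25],
    [-35, 0, 25],
    [-50, 0, 0],
    [-50, 0, 0],
    [0, 0, 0]
  ],
  "fingers": [0, 0, 0, 0, 0, 0, 0, 0, 0]
}}

```text
time_s: 21.08
tcp_pos: [539.3, -188.6, 128.6]
eef_rot: [1.851, 1.674, -0.773]
force: [0.0, -0.5, -0.2]
gripper_width: 1.004
```

```bash
python3 - <<'E'
from h import *
st()
a=cam("scene")[0];b=cam("top")[0]
cv2.imwrite("pics/u1.png",cv2.resize(a[60:300,60:350],(580,480))[:,:,::-1])
cv2.imwrite("pics/u2.png",cv2.resize(b[140:290,190:400],None,fx=3.7,fy=3.7,interpolation=cv2.INTER_CUBIC)[:,:,::-1])
E
```

```text
T 21.07 tcp [ 539.3 -188.6  128.6] tray t,s,z [-167.9   11.6  128.6] F [ 0.  -0.5 -0.2] Ft -0.5 xax [ 0.072  0.697 -0.714] q [ 0.49  0.76  0.25  1.62 -0.79  1.41  1.02]
```

View pics/u1.png

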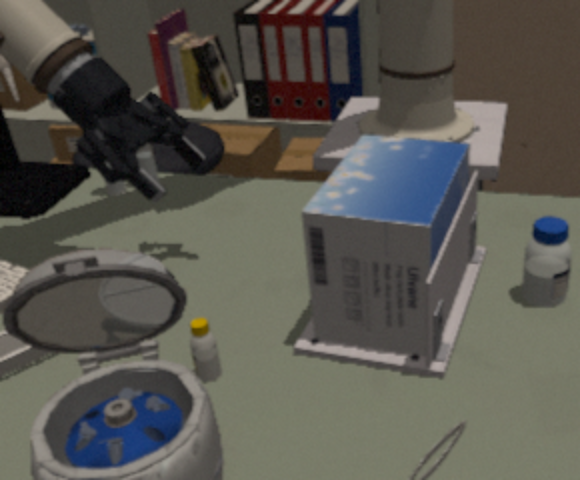

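View pics/u2.png

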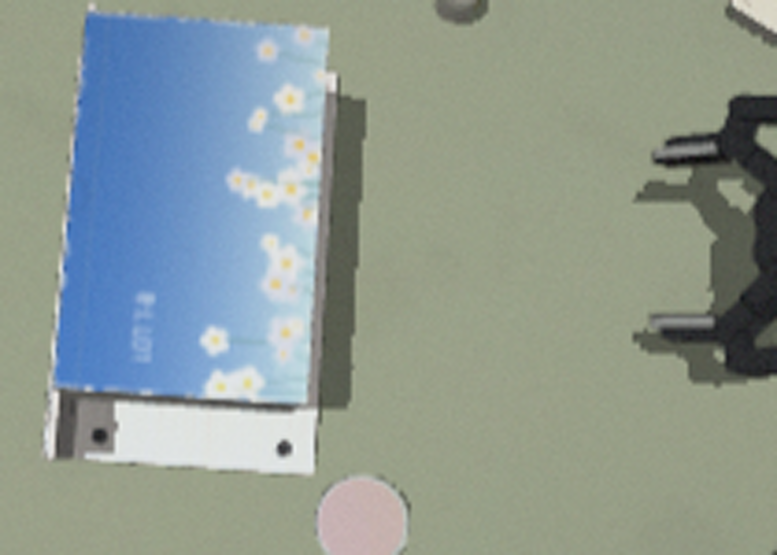

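```bash
python3 - <<'E'
from h import *
c=cam("top")
print(ts(cast(c,kk([[88,12],[329,28],[307,404],[56,386]]),170)))
print(r.finish_job())
E
```

```text
[[148.2 109.1 170. ]
 [ 17.9 109.9 170. ]
 [ 17.8 -91.9 170. ]
 [147.4 -91.3 170. ]]
the job is handed in; nothing more can be done
None
```

The carton is lying on its side in the tray with its lid against the back plate, and I handed the job in at about 21 s of the 72 s allowed.

- **Slide:** I pushed the carton upright with the two open fingers at about 4 N until its base was square against the tray's front edge.
- **Tip:** I pushed high on the face along a rising arc at about 4 N or less. Near 1.05 rad Fz rose briefly to 8.6 N, so I raised the pusher and the carton fell over.
- **Push home:** I slid it along the tray at about 5 N and held the press at the plate for about 2 s. The push along the tray read 8 to 13 N.
- **Peak force:** The highest total I read was about 15 N, below the 18 N limit. Force is only reported at the end of each move, so I cannot rule out a brief higher value in between.

**Last checks:** After I backed the arm off, the carton's base was 17.9 mm past the front edge, against 18 mm expected with the lid touching. The lid edge measured 147.4 to 148.2 mm against the plate at 150 mm. Those two figures disagree by about 2 mm, which is the camera's calibration error. The carton was square to within 0.01 rad and stayed put after release. The bottle, dropper bottle and dish look unmoved in the final pictures.

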